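# Fire the test pin with the spring pin tester

## Robot

A 6-joint arm with a two-finger parallel gripper is mounted at the origin on a cart in front of the work surface, level with it; the furniture and walls round the work are solid. World frame = base frame: x ahead of the robot, y to its left, z up, the work surface at z = 0. Lengths are in m, angles in rad, forces in N, time in s.
With the tool pointing down it reaches from about 0.35 to 0.775 m from the base axis. Payload 5.5 kg.
Tool frame: the origin (TCP) lies at the very end of the fingers, on their centre line; the grasp point (between the pads) lies env.pinch_z behind it (env.pinch_z is the distance from the TCP to the grasp point, in m); z points along the fingers, y is the line along which they close (so a half turn about z gives the same grasp; the last joint's range is limited). The gripper opens to 85 mm and grips with 20 to 120 N. Pads are 22 mm wide; open, the fingers measure 114 mm over their backs; the gripper's body (76 mm by 85 mm) begins 54 mm behind the grasp point. The pads swing forward as they close: fully open they stand 13 mm farther back than shut.
Start: joints at [0.992, 0.313, 0.046, 1.304, 0, 1.431], TCP at [0.244, 0.521, 0.231] pointing down, gripper open.
Joint ranges: [-2.76, 2.76], [-0.86, 1.69], [-1.03, 1.26], [-2.2, 2.34], [-1.47, 1.5], [-3.14, 3.14]. Speed limits (rad/s): [2.57, 2.57, 3.14, 3.14, 3.14, 3.14].

## Interface

Orientations are given as a unit quaternion [w, x, y, z].
In Python, from workcell import env, eyes gives the robot as it stands.
- The arm moves only by the shell command python3 -m jog 'ROWS' [FORCE]. ROWS is JSON, one flat list of numbers, 7 for each row, row after row: the shift along the world's x, y, z as a fraction of full scale, then the turn, a rotation vector about the world's x, y, z as a fraction of full scale, then the opening, from -1 (shut) to 1 (fully open), so that 0 is half open. A call has 1 to 12 rows; each row is the pose to reach, as a shift and turn from the pose commanded when the call began, turning the shorter way round; what a row does not reach only later rows make up. Full scale, the value 1, is 20 cm for a shift and pi rad for a turn. A row lasts 1/12 s, in which the tool goes at most 41.7 mm and 7.16 degrees, less where a joint would pass 70% of its speed; a pose out of reach is approached as far as the arm can. A call with a number of a shift or a turn outside -1 to 1 is refused whole. A call with a gripper value outside its range is refused whole. The fingers move at their own pace and stop on an object; FORCE is the grip in N (left out, the last holds). Time passes only in rows, so rows that repeat a pose let the fingers close. It gives the time, the measured TCP pose, the force, the opening and the grip force at its end, in the units of the state.
- env.get_state(): the state, without advancing time (a new reading comes with each control period).
- eyes.read_camera(name): name is "scene" or "top"; returns (picture, depth): 400x640x3 uint8, red, green, blue; 400x640 float32, m along the optical axis (not along the pixel's ray), 0 where there is no reading.
- eyes.calibration(name): a dict with "fx", "fy", "cx", "cy" (pixels), "k1" (the pictures are not rectified: a ray, as slopes to the right and down, at radius r is drawn at 1 + k1 r^2 times it, then the intrinsics apply), "R" (3x3) and "t" (3): a world point X has camera coordinates R X + t. Camera axes: x right, y down, z forward; pixel columns grow to the right and rows downward; lengths in m; the calibration is good to about 2 mm. A picture is of the moment at which its call begins. calibration takes no time and is no camera call.
- env.hand_in(): hands the job in; it is judged then, once.
The state is a dict: "clock": time; "joint_pos": joint angles; "qvel": joint speeds; "tau": joint torques, N m; "tcp_pos": TCP position; "orientation": TCP orientation; "wrist_force": force on the tool from outside, world axes, zero at the start; "ft_torque": the same for the moment, N m; "finger_gap": finger opening in m; "grip_force": force on a finger pad.
Only numpy, scipy, OpenCV 4.12 (cv2) and the standard library are available. Lean on these libraries where they do the work, as an engineer would, in place of code of your own. Each camera call takes 0.05 s, during which the arm holds its last target. There are 200 camera calls.

## Task

Draw the spring hammer of the pin tester back by its cross handle until its catch holds it by itself, easing it back by feel so that it is not forced hard against the rubber stop, and let go of it with the pin still standing proud. Then press the trigger pad to fire the hammer so that it drives the test pin fully home into the mortar cube; do not push the pin in by hand, do not force the trigger, and leave the tins and the brass weight beside the tester where they stand.

Things in the scene. Friction and masses are not known exactly. Their poses are not given: they have to be found in the camera images.
- tester: bench spring pin tester, grey base 380x110x12 mm fixed to the bench, an aluminium hammer carriage on it, a 70 mm mortar cube at the front end, a black trigger pad at the rear. Origin at bench height. Its x axis is the firing direction: the hammer is drawn along -x, flies along +x; z up. Base spans x -170 to 210 mm; cube x 120 to 190, top 82 mm up. Of the rest only handle and pad exceed 75 mm
- handle (a point): centre of the cross handle: black round bar 16 mm thick, 70 mm long, level, along the tester's y, on a 12 mm post in its middle. Bar centre 115 mm above the bench, carriage top 50 mm. It moves with the hammer. Pinch it from above (fingers before and behind it) or hook it with shut fingers on its +x side (free up to the cube)
- striker (a joint): draw of the hammer, m: 0 at the start, resting on the proud pin; positive drawn back; -0.012 with the pin home. The spring pulls 5.4 N plus 0.12 N per mm; the catch ramp adds up to 3 N. The catch drops at a draw between 38 and 73 mm, different each time and not measured. Then, eased forward, the pull falls away within 1 to 6 mm. Let go before that, the hammer flies
- stop_buffer: rubber-tipped sprung draw stop, 14 mm diameter, beside the carriage. Its origin is the tester's origin at rest and moves along the tester's -x as it is pressed. The drawn hammer meets it about 2 mm after the catch has dropped; it adds 5 N per mm to the pull, 40 times the main spring's rate. Load on it must stay below 12 N (2.4 mm)
- trigger_pad (a point): centre of the top of the black round trigger pad, 28 mm diameter, 78 mm above the bench at rest, on the tail of the catch lever, at x -150 mm in the tester's frame. Pressed straight down it trips the catch
- trigger (a joint): angle of the catch lever, rad: 0 at rest, catch down; positive as the pad is pressed (60 mm arm, 0.017 per mm); springs back. The catch lets go at about 0.20 to 0.24 (pad 12 to 14 mm down, about 5 N); end stop at 0.35 (21 mm). While the hammer is drawn past, the lever rises to about 0.17 and drops again
- test_pin (a joint): travel of the test pin into the cube in m: 0 standing proud, 0.012 fully home with its head on the guide bush. Held by 12 N of friction
- pin_head (a point): middle of the face of the pin's round head (14 mm diameter), 36 mm above the bench, between hammer and cube; the pin moves along the tester's +x
- tin_a: lidded aluminium tin 64 mm diameter, 42 mm high, loose bystander; origin at the centre of its underside
- tin_b: lidded aluminium tin 64 mm diameter, 42 mm high, loose bystander; origin at the centre of its underside
- brass_weight: brass check weight 26 mm diameter, 36 mm high, loose bystander; origin at the centre of its underside

How it is judged:
On the way, in this order (a step that is already met when the one before it is completed fails the run):
1. the drawn hammer is held by the catch alone, nothing touching it, the pin still proud (value of joint striker above 0.033 m and contact force between the fingers and striker below 0.2 N and velocity of joint striker between -0.01 and 0.01 m/s and value of joint test_pin below 0.003 m), for 0.4 s.
2. the trigger is pressed and the hammer has flown (value of joint trigger above 0.12 rad and value of joint striker below 0.02 m).
3. the pin is driven home (value of joint test_pin above 0.0105 m and value of joint trigger below 0.05 rad), for 0.2 s.
At the end, for the whole second after the job is handed in: The pin is home (at least 10.5 of its 12 mm), the hammer rests forward against it (draw below -8 mm) and the trigger pad is back up (below 0.05 rad), nothing held (all of step 3 and value of joint striker below -0.008 m); the robot touches nothing.
It fails at once if the draw stop is loaded with more than 12 N (contact force between stop_buffer and anything else above 12 N).
It fails at once if the pin or the handle is pushed by hand to set the pin (contact force between the fingers and test_pin above 0.5 N or (contact force between the fingers and striker above 2 N and value of joint test_pin above 0.004 m)).
It fails at once if the trigger is pressed with more than 30 N (contact force between the fingers and trigger above 30 N).
It fails at once if a bystander is moved by more than 20 mm or tipped (distance of any of tin_a, tin_b, brass_weight from where it was at the start of the episode above 0.02 m or angle between any of tin_a, tin_b, brass_weight's own z axis and vertical above 0.3 rad).
It also fails if it takes over 64 s, if anything falls off the work surface, if the arm or the gripper's body presses on something with over 40 N, if the wrist force passes 120 N, or if a joint passes its speed limit or range.

## Working session

There is one attempt and no reset: what is moved stays moved. The work goes in short steps, Python scripts to look and compute and a shell command to move; the robot and the scene stay as the last step left them, time stands still between calls to the robot, and variables do not carry over. Pictures are saved under pics/ and viewed, at most 10 in all, crops included, and the job is handed in when it is done.

```bash
mkdir -p pics; python3 - <<'E'
from workcell import env, eyes
import cv2, numpy as np
for n in("scene","top"):
    p,d=eyes.read_camera(n); cv2.imwrite(f"pics/{n}0.png",p[:,:,::-1]); np.save(f"pics/{n}0d.npy",d)
    c=eyes.calibration(n); print(n,{k:np.round(v,4).tolist() for k,v in c.items()})
s=env.get_state(); print(s, env.pinch_z)
E
```

```text
scene {'fx': 448.2511, 'fy': 448.2511, 'cx': 319.6407, 'cy': 193.1529, 'k1': -0.1238, 'R': [[0.777, -0.6294, 0.0115], [-0.2731, -0.3534, -0.8947], [0.5672, 0.692, -0.4465]], 't': [-0.4063, 0.2917, 0.5283]}
top {'fx': 468.7566, 'fy': 468.7566, 'cx': 313.4247, 'cy': 201.8986, 'k1': 0.0396, 'R': [[-0.0276, -0.9996, -0.0081], [-0.9846, 0.0286, -0.1727], [0.1729, 0.0032, -0.9849]], 't': [0.136, 0.645, 0.9407]}
{'clock': 0.1, 'joint_pos': array([ 9.92378059e-01,  3.13914208e-01,  4.50400050e-02,  1.30358891e+00,
       -2.33783559e-06,  1.43120500e+00]), 'qvel': array([ 9.44112876e-06,  6.29310055e-05,  1.72232908e-03,  5.14856866e-04,
        7.12840858e-04, -1.36792038e-03]), 'tau': array([ 3.29362891e-03, -4.81727457e+01,  2.99242687e+01,  1.27500945e-02,
       -5.54054168e-05, -3.08811502e-05]), 'tcp_pos': array([0.24404676, 0.52011431, 0.23048285]), 'orientation': array([-2.91712609e-04,  2.17657118e-01,  9.76024940e-01, -7.80673671e-04]), 'wrist_force': array([ 0.16752582, -0.89287055, -0.0776702 ]), 'ft_torque': array([ 7.92327880e-03, -9.78098239e-05, -6.42749423e-02]), 'grip_force': 0.0, 'finger_gap': 0.08540306916820323} 0.0187
```

View pics/top0.png

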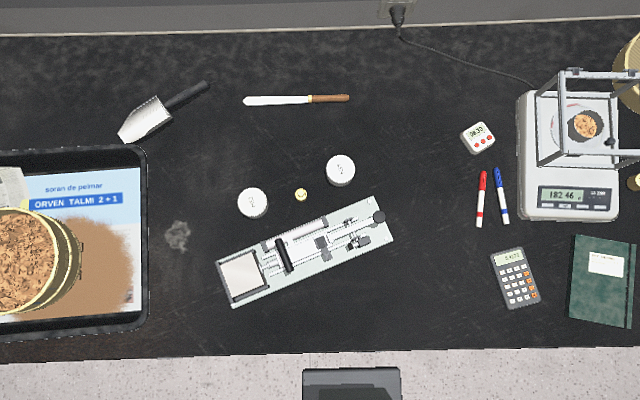

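View pics/scene0.png

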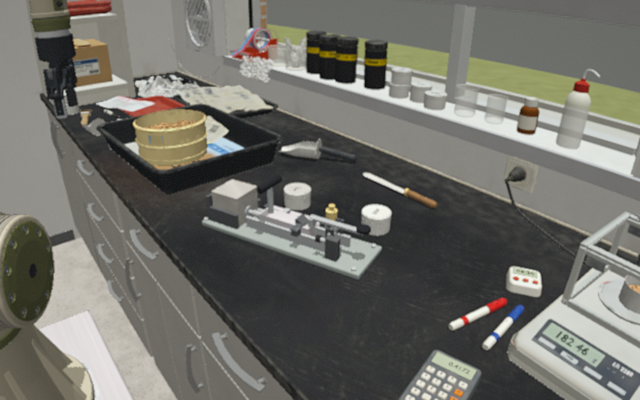

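The top view shows the tester with its cube at about (240,275), handle bar at (284,255) and pad at (378,217). The tins are at (253,203) and (341,170), and the weight is at (301,194). The scene view shows the same layout.

```bash
cat > h.py <<'E'
from workcell import env, eyes
import cv2, numpy as np
def ray(n,u,v):
    c=eyes.calibration(n); K=np.array([[c['fx'],0,c['cx']],[0,c['fy'],c['cy']],[0,0,1]])
    q=cv2.undistortPoints(np.array([[[u,v]]],float),K,np.array([c['k1'],0,0,0,0.])).ravel()
    R=np.array(c['R']); t=np.array(c['t']); return -R.T@t, R.T@np.array([q[0],q[1],1])
def onz(n,u,v,z):
    o,d=ray(n,u,v); return o+d*(z-o[2])/d[2]
E
python3 - <<'E'
from h import *
p=cv2.imread("pics/top0.png"); c=p[150:320,205:410]
cv2.imwrite("pics/crop.png",cv2.resize(c,None,fx=3.9,fy=3.5,interpolation=cv2.INTER_CUBIC)[:600])
g=cv2.cvtColor(p,cv2.COLOR_BGR2GRAY)
m=((g<55)*255).astype(np.uint8)
# base: light area
b=((g>120)*255).astype(np.uint8); b[:, :200]=0;b[:,420:]=0;b[:185]=0;b[320:]=0
b=cv2.morphologyEx(b,cv2.MORPH_CLOSE,np.ones((15,15)))
cs,_=cv2.findContours(b,0,2); k=max(cs,key=cv2.contourArea); r=cv2.minAreaRect(k); print(r)
for q in cv2.boxPoints(r): print(q,onz("top",*q,0.012).round(4))
for nm,u,v,z in(("tinA",253,203,.042),("tinB",341,170,.042),("w",301,194,.036),("handle",284,255,.123),("pad",378,217.5,.078)): print(nm,onz("top",u,v,z).round(4))
E
```

```text
((302.73968505859375, 251.47555541992188), (51.113685607910156, 175.6922149658203), 67.06790161132812)
[211.87834 262.1669 ] [0.5299 0.3421 0.012 ]
[373.6851  193.71019] [ 0.6711 -0.0169  0.012 ]
[393.601   240.78421] [ 0.5651 -0.0551  0.012 ]
[231.79428 309.2409 ] [0.429  0.2984 0.012 ]
tinA [0.6526 0.2482 0.042 ]
tinB [0.7201 0.0555 0.042 ]
w [0.6705 0.1443 0.036 ]
handle [0.5338 0.1775 0.123 ]
pad [ 0.6083 -0.0148  0.078 ]
```

View pics/crop.png

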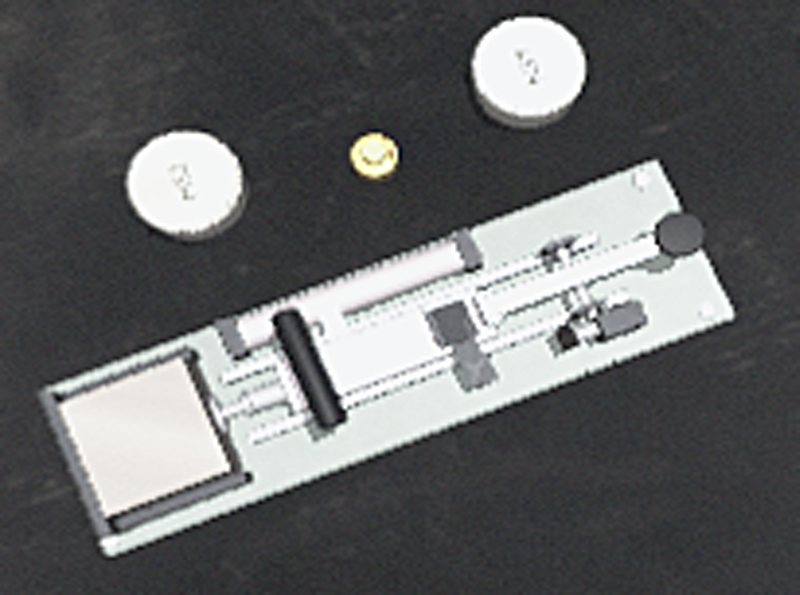

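The crop confirms the layout: bar ends are at top-image pixels (279,240) and (290,270), and the pad is at (379,217). The draw direction is about (0.362, -0.932). I'll hook the bar with shut fingers.

```bash
python3 -m jog '[0.35,-0.38,0,0,0,-0.06,-1, 0.69,-0.76,0,0,0,-0.12,-1, 0.69,-0.76,0,0,0,-0.12,-1, 0.69,-0.76,0,0,0,-0.12,-1, 0.69,-0.76,0,0,0,-0.12,-1, 0.69,-0.76,0,0,0,-0.12,-1, 0.69,-0.76,0,0,0,-0.12,-1, 0.69,-0.76,0,0,0,-0.12,-1]' 40; python3 -m jog '[0.69,-0.765,0,0,0,-0.123,-1, 0.69,-0.765,0,0,0,-0.123,-1, 0.69,-0.765,0,0,0,-0.123,-1, 0.69,-0.765,0,0,0,-0.123,-1, 0.69,-0.765,0,0,0,-0.123,-1, 0.69,-0.765,0,0,0,-0.123,-1, 0.69,-0.765,0,0,0,-0.123,-1, 0.69,-0.765,0,0,0,-0.123,-1]'
python3 - <<'E'
from h import *
s=env.get_state(); print(s['joint_pos'].round(2)); p,d=eyes.read_camera("scene"); cv2.imwrite("pics/s1.png",cv2.resize(p[120:300,160:420,::-1],None,fx=3,fy=3))
E
```

```text
clock: 0.77
tcp_pos: [0.3821, 0.3684, 0.231]
orientation: [-0.0, 0.397, 0.918, -0.0]
wrist_force: [-0.6, -0.2, -0.3]
finger_gap: -0.0003
grip_force: 0.0
clock: 1.43
tcp_pos: [0.5194, 0.2168, 0.2309]
orientation: [-0.001, 0.565, 0.825, -0.0]
wrist_force: [-0.2, 0.2, 0.7]
finger_gap: 0.0002
grip_force: 0.0
[0.25 0.29 0.01 1.3  0.   1.45]
```

View pics/s1.png

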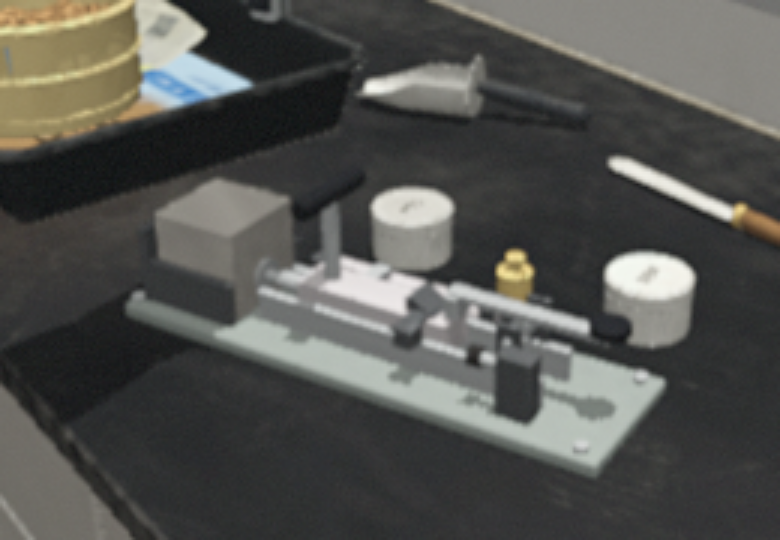

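The crop shows the hammer at rest, with the bar at about (330,190) and the pad at (610,327). The fingers are not in view, so I'll check the full picture.

```bash
python3 - <<'E'
from h import *
p,d=eyes.read_camera("scene"); cv2.imwrite("pics/s2.png",p[:,:,::-1])
s=env.get_state(); print(s['clock'],s['tcp_pos'])
c=eyes.calibration("scene"); X=np.array(c['R'])@s['tcp_pos']+c['t']; print(X, X[:2]/X[2]*448+[319.6,193.2])
E
```

```text
1.5333 [0.519048   0.21730382 0.23123718]
[-0.13709981 -0.13371363  0.86984039] [248.98852238 124.33252861]
```

View pics/s2.png

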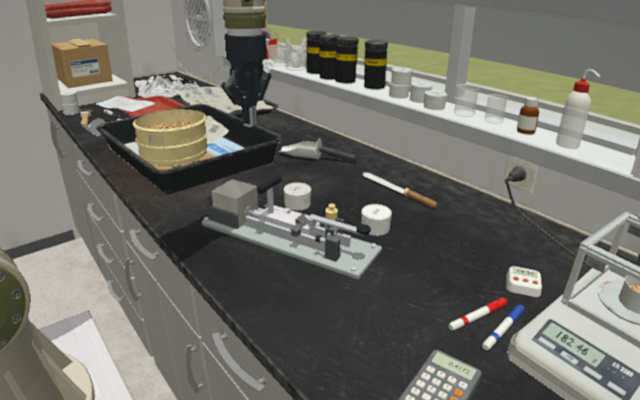

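The full picture shows the shut fingertips at (250,124), as calculated, above and in front of the bar. Now I'll lower them in front of it.

```bash
python3 -m jog '[0,0,-0.2,0,0,0,-1, 0,0,-0.4,0,0,0,-1, 0,0,-0.55,0,0,0,-1, 0,0,-0.67,0,0,0,-1, 0,0,-0.67,0,0,0,-1, 0,0,-0.67,0,0,0,-1]'; python3 -m jog '[0,0,0,0,0,0,-1,0,0,0,0,0,0,-1]'
python3 - <<'E'
from h import *
p,d=eyes.read_camera("scene"); cv2.imwrite("pics/s3.png",cv2.resize(p[60:280,160:420,::-1],None,fx=2.7,fy=2.7))
E
```

```text
clock: 2.03
tcp_pos: [0.5183, 0.2166, 0.0967]
orientation: [-0.001, 0.565, 0.825, -0.001]
wrist_force: [1.1, -0.1, 1.1]
finger_gap: -0.0002
grip_force: 0.0
clock: 2.2
tcp_pos: [0.5217, 0.2166, 0.0997]
orientation: [0.001, 0.565, 0.825, 0.002]
wrist_force: [-0.3, -0.7, 0.7]
finger_gap: 0.0001
grip_force: 0.0
```

View pics/s3.png

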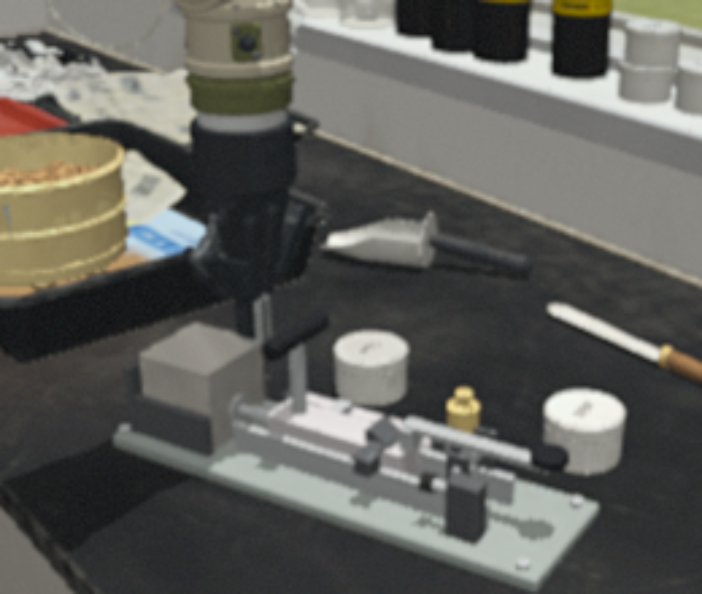

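The fingers stand between bar and cube, with the fingertip at crop (250,330) and the bar at (297,335). I'll add a monitor for the force along the draw and the pad height, then draw.

```bash
cat > look.py <<'E'
from h import *
d=np.array([-.362,.932,0]); F=[];Z=[];P=[]
for i in range(4):
    p,D=eyes.read_camera("top"); s=env.get_state(); F.append(s['wrist_force']@d); P.append(s['tcp_pos']@d)
    Z.append(np.median(D[213:221,375:383]))
print("t %.2f  pull %.2f (+-%.2f)  pos_d %.4f  pad depth %.4f z %.1f"%(s['clock'],np.mean(F),np.std(F),np.mean(P),np.mean(Z),np.mean(s['wrist_force'][2])))
E
python3 look.py
python3 -m jog '[0.018,-0.047,0,0,0,0,-1, 0.036,-0.094,0,0,0,0,-1,0.036,-0.094,0,0,0,0,-1]' >/dev/null; python3 look.py
python3 -m jog '[0.018,-0.047,0,0,0,0,-1,0.018,-0.047,0,0,0,0,-1]' >/dev/null; python3 look.py
```

```text
t 2.45  pull 0.18 (+-0.20)  pos_d 0.0125  pad depth 0.9693 z -0.6
t 2.90  pull 0.11 (+-0.65)  pos_d -0.0084  pad depth 0.9691 z 0.5
t 3.27  pull 6.33 (+-0.56)  pos_d -0.0165  pad depth 0.9690 z 0.8
```

```bash
python3 -m jog '[0.018,-0.047,0,0,0,0,-1, 0.036,-0.094,0,0,0,0,-1,0.036,-0.094,0,0,0,0,-1]' >/dev/null; python3 look.py
python3 -m jog '[0.0072,-0.0188,0,0,0,0,-1,0.0072,-0.0188,0,0,0,0,-1]' >/dev/null; python3 look.py
```

```text
t 3.72  pull 7.04 (+-0.41)  pos_d -0.0362  pad depth 0.9797 z 1.4
t 4.08  pull 9.12 (+-0.80)  pos_d -0.0394  pad depth 0.9802 z 0.9
```

The pad depth shows the lever riding up (about +11 mm), so its return to 0.969 will mark the catch dropping. I'll draw in 1 mm steps, each one gated on pad depth and pull.

```bash
sed -i 's/range(4)/range(2)/' look.py; cat >> look.py <<'E'
raise SystemExit(int(np.mean(Z)<.9755 or np.mean(F)>13.5))
E
python3 look.py && python3 -m jog '[0.0018,-0.0047,0,0,0,0,-1]' >/dev/null && python3 look.py && python3 -m jog '[0.0018,-0.0047,0,0,0,0,-1]' >/dev/null && python3 look.py && python3 -m jog '[0.0018,-0.0047,0,0,0,0,-1]' >/dev/null && python3 look.py && python3 -m jog '[0.0018,-0.0047,0,0,0,0,-1]' >/dev/null && python3 look.py && python3 -m jog '[0.0018,-0.0047,0,0,0,0,-1]' >/dev/null && python3 look.py
```

```text
t 4.18  pull 9.06 (+-0.50)  pos_d -0.0394  pad depth 0.9805 z 0.7
t 4.37  pull 11.27 (+-0.28)  pos_d -0.0399  pad depth 0.9806 z 1.4
t 4.55  pull 11.35 (+-0.14)  pos_d -0.0406  pad depth 0.9802 z 1.5
t 4.73  pull 12.12 (+-0.63)  pos_d -0.0415  pad depth 0.9809 z 1.6
t 4.92  pull 12.19 (+-0.21)  pos_d -0.0424  pad depth 0.9813 z 2.2
t 5.10  pull 11.41 (+-0.43)  pos_d -0.0437  pad depth 0.9807 z 2.0
```

```bash
python3 -m jog '[0.0018,-0.0047,0,0,0,0,-1]' >/dev/null && python3 look.py && python3 -m jog '[0.0018,-0.0047,0,0,0,0,-1]' >/dev/null && python3 look.py && python3 -m jog '[0.0018,-0.0047,0,0,0,0,-1]' >/dev/null && python3 look.py && python3 -m jog '[0.0018,-0.0047,0,0,0,0,-1]' >/dev/null && python3 look.py && python3 -m jog '[0.0018,-0.0047,0,0,0,0,-1]' >/dev/null && python3 look.py && python3 -m jog '[0.0018,-0.0047,0,0,0,0,-1]' >/dev/null && python3 look.py
```

```text
t 5.28  pull 11.86 (+-0.56)  pos_d -0.0447  pad depth 0.9805 z 1.7
t 5.47  pull 11.87 (+-0.59)  pos_d -0.0456  pad depth 0.9801 z 2.1
t 5.65  pull 11.97 (+-0.25)  pos_d -0.0466  pad depth 0.9805 z 1.9
t 5.83  pull 7.83 (+-1.13)  pos_d -0.0479  pad depth 0.9774 z 1.2
t 6.02  pull 9.89 (+-0.19)  pos_d -0.0492  pad depth 0.9691 z 1.2
```

The catch has dropped: the pad is back at 0.9691 and the pull fell from 12 to 9–10 N. Now I'll ease forward.

```bash
python3 look.py; python3 -m jog '[-0.0018,0.0047,0,0,0,0,-1,-0.0018,0.0047,0,0,0,0,-1]' >/dev/null ; python3 look.py ; python3 -m jog '[-0.0018,0.0047,0,0,0,0,-1,-0.0018,0.0047,0,0,0,0,-1]' >/dev/null ; python3 look.py ; python3 -m jog '[-0.0018,0.0047,0,0,0,0,-1,-0.0018,0.0047,0,0,0,0,-1]' >/dev/null ; python3 look.py
```

```text
t 6.12  pull 9.73 (+-0.05)  pos_d -0.0491  pad depth 0.9690 z 2.4
t 6.38  pull 9.78 (+-0.28)  pos_d -0.0481  pad depth 0.9693 z 2.0
t 6.65  pull 7.80 (+-0.26)  pos_d -0.0478  pad depth 0.9686 z 1.5
t 6.92  pull 6.00 (+-0.39)  pos_d -0.0477  pad depth 0.9689 z 0.8
```

```bash
python3 -m jog '[-0.0018,0.0047,0,0,0,0,-1,-0.0018,0.0047,0,0,0,0,-1]' >/dev/null ; python3 look.py ; python3 -m jog '[-0.0018,0.0047,0,0,0,0,-1,-0.0018,0.0047,0,0,0,0,-1]' >/dev/null ; python3 look.py ; python3 -m jog '[-0.0018,0.0047,0,0,0,0,-1,-0.0018,0.0047,0,0,0,0,-1]' >/dev/null ; python3 look.py;  python3 -m jog '[-0.0018,0.0047,0,0,0,0,-1,-0.0018,0.0047,0,0,0,0,-1]' >/dev/null ; python3 look.py
```

```text
t 7.18  pull 3.64 (+-0.63)  pos_d -0.0476  pad depth 0.9693 z -0.7
t 7.45  pull 0.01 (+-0.16)  pos_d -0.0474  pad depth 0.9688 z -0.2
t 7.72  pull -0.18 (+-0.35)  pos_d -0.0461  pad depth 0.9692 z -0.1
t 7.98  pull 0.27 (+-0.18)  pos_d -0.0448  pad depth 0.9694 z 0.1
```

The pull is gone and the catch alone holds the hammer. I'll back off, lift, and find the pad.

```bash
python3 -m jog '[-0.018,0.047,0,0,0,0,-1,-0.018,0.047,0,0,0,0,-1,-0.018,0.047,0.15,0,0,0,-1,-0.018,0.047,0.3,0,0,0,-1,-0.018,0.047,0.4,0,0,0,-1,-0.018,0.047,0.4,0,0,0,-1,-0.018,0.047,0.4,0,0,0,-1]' >/dev/null
python3 - <<'E'
from h import *
T=[]
for i in range(6):
    p,D=eyes.read_camera("scene"); T.append(env.get_state()['tcp_pos'])
T=np.mean(T,0); print("tcp",T.round(4))
cv2.imwrite("pics/s4.png",cv2.resize(p[60:280,160:420,::-1],None,fx=2.7,fy=2.7))
p,D=eyes.read_camera("top"); g=cv2.cvtColor(p,cv2.COLOR_RGB2GRAY); m=(g[207:227,367:391]<75)
M=(m*255).astype(np.uint8)
# pad blob: dark and at pad depth
M[(D[207:227,367:391]>.98)]=0
mo=cv2.moments(M,True); u,v=mo['m10']/mo['m00']+367,mo['m01']/mo['m00']+207
P=onz("top",u,v,.078); print(u,v,mo['m00'],P.round(4),"shift",((P-T)/.2).round(3))
E
```

```text
tcp [0.5365 0.1714 0.1762]
378.26666666666665 216.33333333333334 30.0 [ 0.6107 -0.0155  0.078 ] shift [ 0.371 -0.935 -0.491]
```

View pics/s4.png

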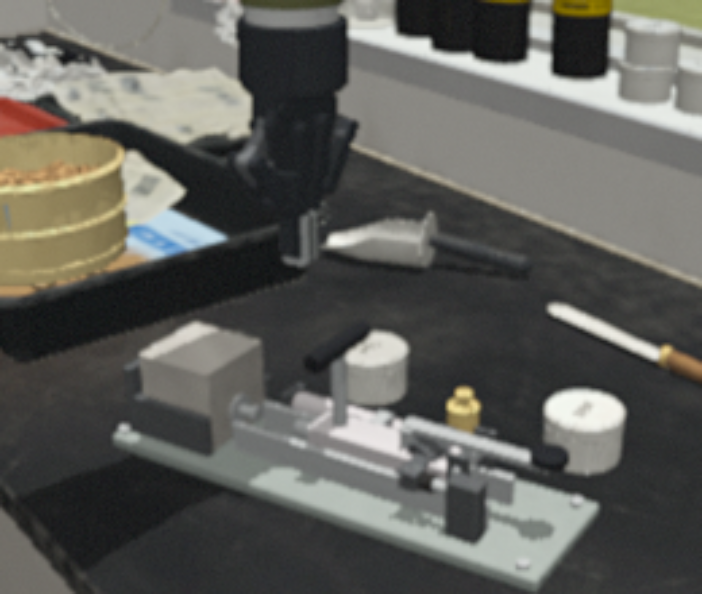

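The hammer stays drawn on its own, with the bar now at crop (337,345), and the fingers are clear. Next I'll go over the pad.

```bash
python3 -m jog '[0.1,-0.25,0,0,0,0,-1,0.2,-0.5,0,0,0,0,-1,0.29,-0.75,0,0,0,0,-1,0.365,-0.935,0,0,0,0,-1,0.365,-0.935,0,0,0,0,-1,0.365,-0.935,0,0,0,0,-1,0.365,-0.935,-0.2,0,0,0,-1,0.365,-0.935,-0.36,0,0,0,-1,0.365,-0.935,-0.44,0,0,0,-1,0.365,-0.935,-0.44,0,0,0,-1,0.365,-0.935,-0.44,0,0,0,-1]'
python3 - <<'E'
from h import *
T=[]
for i in range(5):
    p,D=eyes.read_camera("scene"); s=env.get_state(); T.append(np.r_[s['tcp_pos'],s['wrist_force']])
print("tcp,F",np.mean(T,0).round(4))
cv2.imwrite("pics/s5.png",cv2.resize(p[60:280,220:480,::-1],None,fx=2.7,fy=2.7))
E
```

```text
clock: 9.83
tcp_pos: [0.609, -0.0152, 0.0882]
orientation: [-0.001, 0.566, 0.825, -0.001]
wrist_force: [0.5, 0.2, 0.8]
finger_gap: -0.0
grip_force: 0.0
tcp,F [ 0.6113 -0.0155  0.0909  0.1903  0.2981  0.3425]
```

View pics/s5.png

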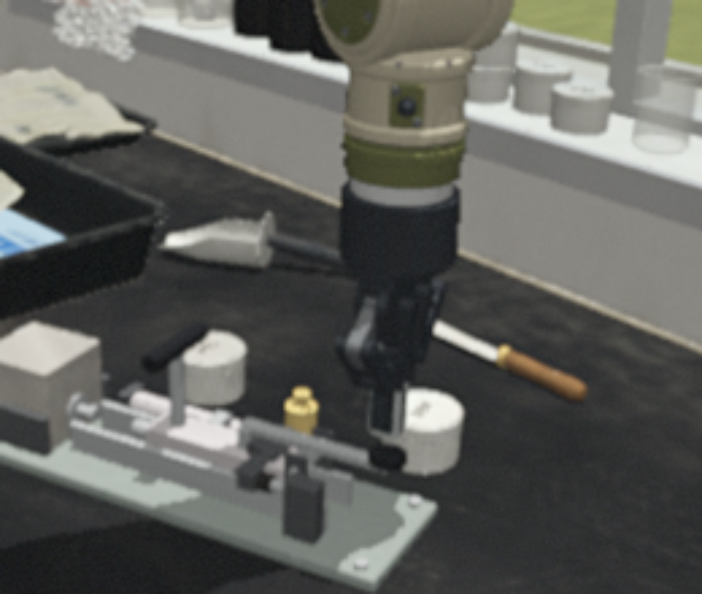

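The fingertips at crop (388,432) stand right above the pad at (386,457). I'll press in steps, watching force and height.

```bash
python3 -m jog '[0,0,-0.03,0,0,0,-1,0,0,-0.06,0,0,0,-1,0,0,-0.08,0,0,0,-1,0,0,-0.08,0,0,0,-1]' | grep -E 'pos|force'; python3 -m jog '[0,0,-0.01,0,0,0,-1,0,0,-0.02,0,0,0,-1,0,0,-0.02,0,0,0,-1]'| grep -E 'pos|force'; python3 -m jog '[0,0,-0.01,0,0,0,-1,0,0,-0.01,0,0,0,-1]'| grep -E 'pos|force'; python3 -m jog '[0,0,-0.01,0,0,0,-1,0,0,-0.01,0,0,0,-1]'| grep -E 'pos|force'
python3 - <<'E'
from h import *
p,D=eyes.read_camera("scene"); cv2.imwrite("pics/s6.png",cv2.resize(p[60:280,220:480,::-1],None,fx=2.7,fy=2.7))
E
```

```text
tcp_pos: [0.6117, -0.017, 0.0739]
wrist_force: [1.4, -3.5, 3.3]
grip_force: 1.9
tcp_pos: [0.6122, -0.0178, 0.0707]
wrist_force: [0.5, -6.4, 7.3]
grip_force: 3.8
tcp_pos: [0.6123, -0.0182, 0.0688]
wrist_force: [1.7, -7.7, 6.6]
grip_force: 3.7
tcp_pos: [0.6123, -0.0178, 0.0664]
wrist_force: [1.9, -5.4, 4.8]
grip_force: 2.9
```

View pics/s6.png

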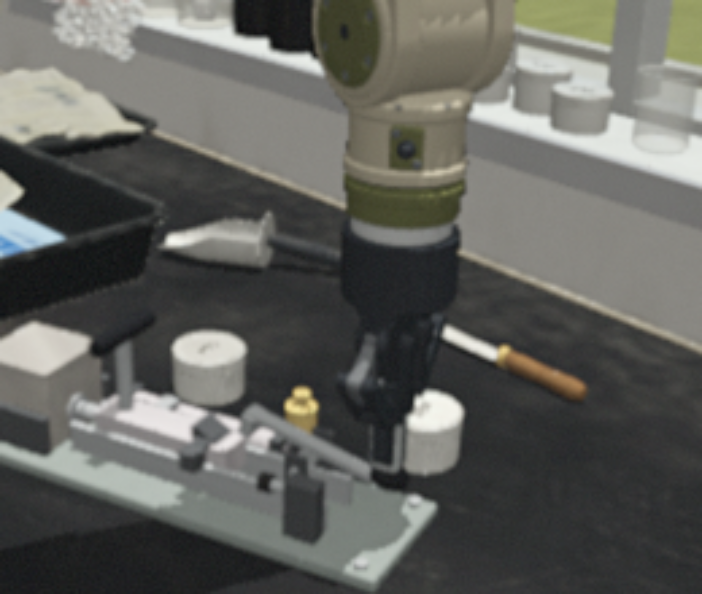

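The hammer has fired: the bar moved forward to crop (122,335) and the pad is down. I'll lift off and check.

```bash
python3 -m jog '[0,0,0.1,0,0,0,-1,0,0,0.25,0,0,0,-1,0,0,0.4,0,0,0,-1,0,0,0.5,0,0,0,-1,0,0,0.5,0,0,0,-1,0,0,0.5,0,0,0,-1,0,0,0.5,0,0,0,-1]' | grep -E 'clock|pos|force'
python3 - <<'E'
from h import *
p,D=eyes.read_camera("scene"); p0=cv2.imread("pics/scene0.png")[:,:,::-1]
a=cv2.resize(np.vstack([p0[165:280,195:395],p[165:280,195:395]])[:,:,::-1],None,fx=2.6,fy=2.6); cv2.imwrite("pics/s7.png",a)
E
```

```text
clock: 11.63
tcp_pos: [0.6096, -0.0155, 0.1642]
wrist_force: [-0.0, -0.3, 0.4]
grip_force: 0.0
```

View pics/s7.png

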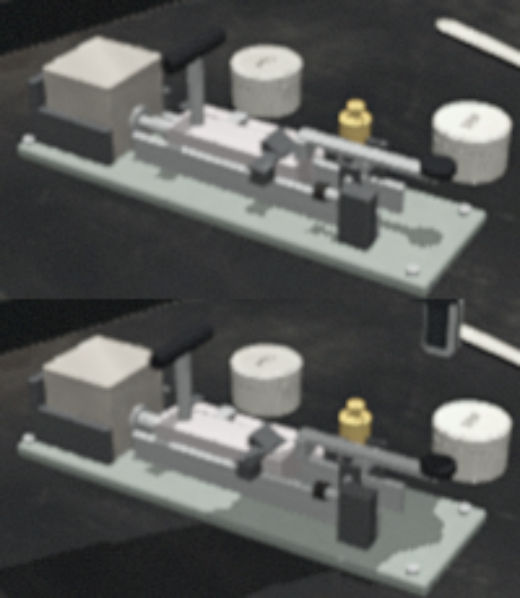

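Compared with the start, the bar is about 12 px (≈12 mm) further forward, from (195,48) to (183,345), so the pin is home. The pad is back up and the tins and weight have not moved.

```bash
python3 -c "
from workcell import env
print(env.hand_in())"
```

```text
the job is handed in; nothing more can be done
None
```

The job is handed in: the catch held the drawn hammer by itself, the trigger pad fired it, and the last picture shows the pin driven home (hammer about 12 mm forward of its start), the pad back up and the tins and weight unmoved; no verdict came back.

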